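# Swap the mixed-up canister lids round

## Robot

A 6-joint arm with a two-finger parallel gripper is mounted at the origin on a cart in front of the work surface, level with it; the furniture and walls round the work are solid. World frame = base frame: x ahead of the robot, y to its left, z up, the work surface at z = 0. Lengths are in m, angles in rad, forces in N, time in s.
With the tool pointing down it reaches from about 0.425 to 1.125 m from the base axis. Payload 14.9 kg.
Tool frame: the origin (TCP) lies on the centre line of the jaws, within the pads' length; the fingertips stand robot.nose_length ahead of it and the grasp point (between the pads) lies 11 mm behind it (robot.nose_length is the distance from the TCP to the fingertips, in m); z points along the fingers, y is the line along which they close (so a half turn about z gives the same grasp; the last joint's range is limited). The gripper opens to 91 mm and grips with 3 to 60 N. Pads are 32 mm wide; open, the fingers measure 118 mm over their backs; the gripper's body (76 mm by 178 mm) begins 60 mm behind the grasp point.
Start: joints at [-1.186, 0.379, 1.734, -0, 1.028, -0.033], TCP at [0.284, -0.64, 0.222] pointing down, gripper open.
Joint ranges: [-2.77, 2.77], [-0.74, 2.19], [0, 2.66], [-1.06, 4.2], [0.31, 2.87], [-3.08, 3.08]. Speed limits (rad/s): [1.89, 1.89, 2.39, 3.14, 3.14, 3.14].

## Interface

Orientations are given as a unit quaternion [w, x, y, z].
In Python, from workcell import robot gives the robot as it stands. The module is installed in compiled form; this text tells all that it offers.
- The arm moves only by the shell command python3 -m crank 'ROWS' [OPENING] [FORCE]. ROWS is JSON, a list of rows, each an object of numbers: "tx", "ty", "tz": the shift along the world's x, y, z normalised to -1 to 1, where 1 is 200 mm; "yaw": the turn about the world's z normalised to -1 to 1, where 1 is 180 degrees. A call has exactly 10 rows; each row is the pose to reach, as a shift and turn from the pose commanded when the call began, turning the shorter way round; what a row does not reach only later rows make up. A row lasts 1/12 s, in which the tool goes at most 41.7 mm and 7.16 degrees, less where a joint would pass 70% of its speed; a pose out of reach is approached as far as the arm can. A call with a number of a shift or a turn outside -1 to 1 is refused whole. A call with a gripper value outside its range is refused whole. OPENING is the opening, from 0 (shut) to 1 (fully open), set as the call begins (- or left out, the last holds). The fingers move at their own pace and stop on an object; FORCE is the grip in N (left out, the last holds). Time passes only in rows, so rows that repeat a pose let the fingers close, or fill a call up. It gives the time, the measured TCP pose, the force, the opening and the grip force at its end, in the units of the state.
- robot.observe(): the state, without advancing time (a new reading comes with each control period).
- robot.get_image(name): name is "scene" or "top"; returns (picture, depth): 480x640x3 uint8, blue, green, red; 480x640 float32, m along the optical axis (not along the pixel's ray), 0 where there is no reading.
- robot.camera_params(name): a dict with "fx", "fy", "cx", "cy" (pixels), "position" and "orientation" of the camera in the world. Camera axes: x right, y up, looking along -z (the intrinsics and any distortion apply to the point x, -y, -z); pixel columns grow to the right and rows downward; lengths in m; the calibration is good to about 2 mm. A picture is of the moment at which its call begins. camera_params takes no time and is no camera call.
- robot.hand_in(): hands the job in; it is judged then, once.
Trained networks look in the newest picture that a camera, given by its name, has taken for a name from the list of things; names that differ only in an ending like _2 or _b are one class to them, and where a whole thing is asked for, a point or a joint stands for the part that bears it (a point fixed in the world has none). Each returns a list of dicts, best first, with "confidence" (0 to 1); they miss things now and then, are a little off and sometimes report something else, mostly with a low value. They report only what shows in the picture. A call takes as long as a camera call. They do not tell look-alikes from the thing itself.
- robot.silhouettes(camera, thing): "mask" (480x640 bool, what is visible of it) and "extent" ([left, top, width, height] in pixels, round what is visible of it).
- robot.mark_of(camera, thing): "uv" ([column, row] in pixels: a listed point, or the origin of a listed thing).
The state is a dict: "t": time; "qpos": joint angles; "qvel": joint speeds; "joint_torque": joint torques, N m; "eef_pos": TCP position; "tcp_rot": TCP orientation; "wrist_force": force on the tool from outside, world axes, zero at the start; "moment": the same for the moment, N m; "opening": finger opening in m; "finger_force": force on a finger pad.
Only numpy, scipy, OpenCV 4.12 (cv2) and the standard library are available. Lean on these libraries where they do the work, as an engineer would, in place of code of your own. Each camera call takes 0.05 s, during which the arm holds its last target. There are 200 camera calls.

## Task

After the washing-up the three wooden lids were put back on the wrong canisters and none of them closes. Swap them round, parking a lid on a clear bit of worktop on the way, so that the round, the square and the oblong canister each wear the lid of their own shape, fully home with its flange flat on the rim. Leave the canisters, the mug, the salt shaker and the tea tin standing where they are.

Things in the scene. Friction and masses are not known exactly. Their poses are not given: they have to be found in the camera images.
- round_canister: round white ceramic kitchen canister, empty, open at the top, loose on the worktop, about 0.6 kg: outside 112 mm across, mouth 102 mm across, 100 mm high, walls 5 mm. Origin at the centre of its underside, z up; rim at z = 100 mm. With its own lid fully home (plug inside with 2 mm to spare all round), the lid's origin is at z = 86 mm
- square_canister: square white ceramic kitchen canister, empty, open at the top, loose on the worktop, about 0.6 kg: outside 102 x 102 mm with rounded corners, mouth 92 x 92 mm (its sides lie along the body's x and y), 100 mm high, walls 5 mm. Origin at the centre of its underside, z up; rim at z = 100 mm. With its own lid fully home (plug inside with 2 mm to spare all round), the lid's origin is at z = 86 mm
- oblong_canister: oblong white ceramic kitchen canister, empty, open at the top, loose on the worktop, about 0.6 kg: outside 60 mm (its x) x 134 mm (its y) with rounded corners, mouth 50 x 124 mm, 100 mm high, walls 5 mm. Origin at the centre of its underside, z up; rim at z = 100 mm. With its own lid fully home (plug inside with 2 mm to spare all round), the lid's origin is at z = 86 mm
- round_lid: round wooden lid, 0.15 kg, at the start perched on the rim of the oblong canister (origin 100 mm above that one's underside): flange 110 mm across, plug 98 mm across, narrowing to 90; turned knob 32 mm across. Origin: centre of the plug's underside, z up; plug 0 to 14 mm (tapered below 10), flange 14 to 22, knob or pull 22 to 52 (widest 38 to 47)
- square_lid: square wooden lid, 0.15 kg, at the start perched on the rim of the round canister (origin 100 mm above that one's underside): flange 100 x 100 mm (sides along its x, y), plug 88 x 88, narrowing to 80 x 80; turned round knob 32 mm across. Origin: centre of the plug's underside, z up; plug 0 to 14 mm (tapered below 10), flange 14 to 22, knob or pull 22 to 52 (widest 38 to 47)
- oblong_lid: oblong wooden lid, 0.15 kg, at the start perched on the rim of the square canister (origin 100 mm above that one's underside): flange 58 (x) x 132 mm (y), plug 46 x 120, narrowing to 38 x 112; bar pull 20 (x) x 56 mm (y), so grip it across x. Origin: centre of the plug's underside, z up; plug 0 to 14 mm (tapered below 10), flange 14 to 22, knob or pull 22 to 52 (widest 38 to 47)
- mug: bystander: white mug, rim 87 mm across, 90 mm high. Origin at the centre of its underside
- salt_shaker: bystander: clear salt shaker with a grey top, 44 mm across, 90 mm high. Origin at the centre of its underside
- tea_tin: bystander: closed blue round tin with a knobbed lid of its own, 87 mm across, 110 mm high. Origin at the centre of its underside
Not all that is in view belongs to the job. Leave any purple look-alike of the oblong_lid alone.

How it is judged:
By the outcome, as a careful person would: the job done as asked, in the order asked, and still so for the second after the job is handed in, with the robot touching nothing.
It also fails if it takes over 101 s, if anything falls off the work surface, if the arm or the gripper's body presses on something with over 40 N, if the wrist force passes 120 N, or if a joint passes its speed limit or range.

## Working session

There is one attempt and no reset: what is moved stays moved. The work goes in short steps, Python scripts to look and compute and a shell command to move; the robot and the scene stay as the last step left them, time stands still between calls to the robot, and variables do not carry over. Pictures are saved under pics/ and viewed, at most 14 in all, crops included, and the job is handed in when it is done.

```bash
mkdir -p pics
cat > h.py <<'E'
import numpy as np, cv2
from scipy.spatial.transform import Rotation as R
from workcell import robot
def cam(n):
    p=robot.camera_params(n); q=p["orientation"]
    return p,R.from_quat([q[1],q[2],q[3],q[0]]).as_matrix(),np.array(p["position"])
def cloud(n,d):
    p,M,t=cam(n); v,u=np.mgrid[:480,:640]
    P=np.stack([(u-p["cx"])/p["fx"]*d,-(v-p["cy"])/p["fy"]*d,-d],-1)
    return P@M.T+t
def proj(n,X):
    p,M,t=cam(n); c=(np.asarray(X)-t)@M
    return p["cx"]+p["fx"]*c[...,0]/-c[...,2], p["cy"]+p["fy"]*c[...,1]/c[...,2]
E
python3 - <<'E'
from h import *
print(robot.nose_length, robot.observe())
for n in("scene","top"):
    im,d=robot.get_image(n); cv2.imwrite(f"pics/{n}0.png",im); np.save(f"{n}0.npy",d)
    print(n,robot.camera_params(n))
    for t in "round_canister square_canister oblong_canister round_lid square_lid oblong_lid mug salt_shaker tea_tin".split():
        print(t,[(s["extent"],round(s["confidence"],2)) for s in robot.silhouettes(n,t)])
E
```

```text
0.008 {'t': 0.0, 'qpos': array([-1.18632122e+00,  3.79413198e-01,  1.73477358e+00, -3.51735854e-05,
        1.02845953e+00, -3.32929187e-02]), 'qvel': array([-0.00125078, -0.00100291,  0.00036842,  0.00197654,  0.00067077,
       -0.00069266]), 'joint_torque': array([-1.50034004e-03, -7.63717461e+01, -4.34371197e+01,  6.50727865e-02,
        4.24553279e-02, -5.56066971e-05]), 'eef_pos': array([ 0.28385642, -0.63945341,  0.22128856]), 'tcp_rot': array([-5.16096739e-04,  9.78260924e-01,  2.07377160e-01, -1.06858535e-04]), 'wrist_force': array([0.65660291, 0.48574682, 0.63252326]), 'moment': array([-0.01422073, -0.01195984,  0.06263779]), 'finger_force': 0.0, 'opening': 0.09092440403737506}
scene {'fx': 452.68547657459374, 'fy': 452.68547657459374, 'cx': 321.4327499754796, 'cy': 243.7858271068331, 'position': array([-0.45313667,  0.49094091,  0.58656022]), 'orientation': array([-0.43911437, -0.27121672,  0.47005357,  0.71600956])}
round_canister []
square_canister [([247.4, 239.5, 49.3, 35.2], 0.79)]
oblong_canister [([310.9, 227.5, 30.6, 35.1], 0.59)]
round_lid []
square_lid []
oblong_
[... 344 characters left out ...]
5437e-01, 9.31970540e-05, 1.14343877e+00]), 'orientation': array([ 0.7118794 ,  0.01669108, -0.04048568, -0.70093511])}
round_canister [([424.1, 207.4, 31.0, 48.4], 0.92)]
square_canister [([256.6, 165.2, 46.3, 50.7], 0.86)]
oblong_canister [([329.6, 158.6, 63.2, 50.9], 0.87), ([344.8, 154.4, 44.1, 44.3], 0.62)]
round_lid []
square_lid [([436.7, 203.6, 49.5, 53.9], 0.66), ([343.1, 153.7, 46.9, 46.2], 0.38)]
oblong_lid [([158.6, 319.8, 37.4, 58.6], 0.72), ([247.0, 165.9, 58.7, 34.5], 0.59)]
mug [([231.4, 248.0, 39.8, 40.5], 0.59)]
salt_shaker [([344.2, 118.0, 14.7, 20.8], 0.68), ([297.6, 111.2, 34.5, 37.1], 0.24)]
tea_tin [([298.0, 110.1, 34.6, 36.5], 0.83), ([423.4, 208.4, 30.5, 47.9], 0.7)]
```

View pics/top0.png

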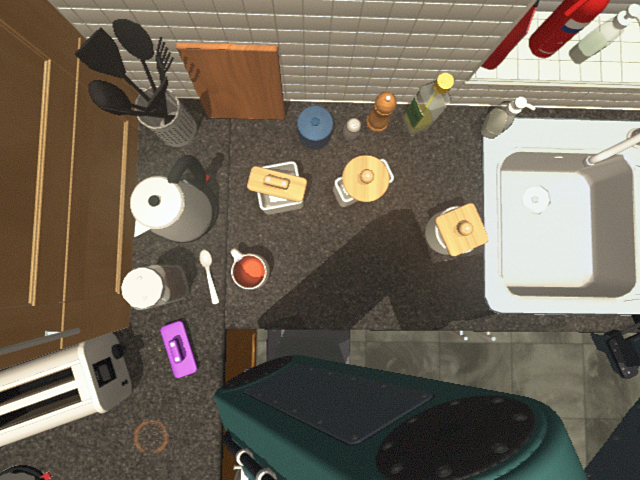

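View pics/scene0.png

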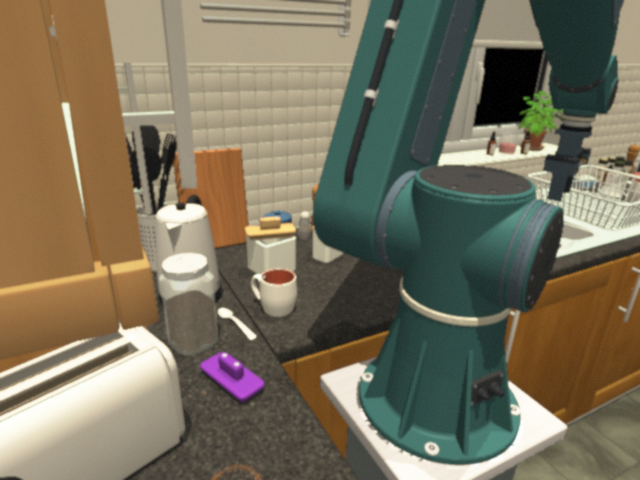

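Top view: oblong lid at (278,184) on the square canister, round lid at (367,178) on the oblong, square lid at (461,230) on the round. The look-alikes to rule out are the purple one at (180,348) and the tea tin's knobbed lid at (315,125). The scene view shows the same, with the arm hiding the round canister. I'm choosing the three wooden ones.

Run:
```python
from h import *
d=np.load("top0.npy"); im=cv2.imread("pics/top0.png")
C=cloud("top",d); np.save("C.npy",C)
c=im[100:265,225:500]; cv2.imwrite("pics/crop1.png",cv2.resize(c,None,fx=2.9,fy=2.9,interpolation=cv2.INTER_CUBIC))
hsv=cv2.cvtColor(im,cv2.COLOR_BGR2HSV)
def rep(n,m):
    m=m&(d>0); m=m.astype(np.uint8)
    k,l,s,_=cv2.connectedComponentsWithStats(m)
    if k<2: print(n,None);return
    i=1+np.argmax(s[1:,4]); P=C[l==i]
    xy=P[:,:2].astype(np.float32)*1000; (c,wh,a)=cv2.minAreaRect(xy)
    print(n,"n",len(P),"z",np.round(np.percentile(P[:,2],[5,50,95]),4),"mean",P[:,:2].mean(0).round(4),"rect",np.round(c,1),np.round(wh,1),round(a,1),"circ",np.round(cv2.minEnclosingCircle(xy)[1],1))
v,u=np.mgrid[:480,:640]
Z=C[...,2]
for n,(a,b,e,f) in dict(oblid=(240,155,310,218),rolid=(330,150,398,212),sqlid=(422,198,492,260)).items():
    w=(u>a)&(u<e)&(v>b)&(v<f)
    wood=(hsv[...,1]>90)&(hsv[...,0]>8)&(hsv[...,0]<28)
    rep(n+" flange",w&(Z>.112)&(Z<.130)); rep(n+" wood",w&wood&(Z>.105)); rep(n+" knob",w&(Z>.140)&(Z<.165))
    rep(n+" can rim",w&~wood&(Z>.09)&(Z<.108))
for n,(a,b,e,f) in dict(mug=(225,243,275,294),salt=(342,114,361,142),tin=(295,104,335,150)).items():
    rep(n,(u>a)&(u<e)&(v>b)&(v<f)&(Z>.06))
```

```text
oblid flange n 1162 z [0.1182 0.1214 0.1245] mean [0.5979 0.0794] rect [599.4  79.9] [132.   58.4] 77.3 circ 68.6
oblid wood n 1351 z [0.1185 0.1218 0.1512] mean [0.5981 0.0795] rect [599.6  79.9] [132.1  58.3] 77.5 circ 68.6
oblid knob n 230 z [0.1444 0.1509 0.1547] mean [0.5981 0.0799] rect [599.   79.8] [55.9 19.9] 77.9 circ 28.4
oblid can rim n 139 z [0.0921 0.0987 0.1021] mean [0.5551 0.0841] rect [554.6  77.4] [104.6  37.2] 79.7 circ 52.3
rolid flange n 1578 z [0.1185 0.1218 0.1249] mean [ 0.6154 -0.1242] rect [ 617.3 -125.2] [109.  107.6] 0.3 circ 55.4
rolid wood n 1693 z [0.1187 0.122  0.1494] mean [ 0.6157 -0.1247] rect [ 616.8 -125.4] [109.  107.2] 34.8 circ 55.3
rolid knob n 152 z [0.1458 0.1509 0.155 ] mean [ 0.6156 -0.1241] rect [ 616.  -124.3] [30.8 28.3] 71.6 circ 15.7
rolid can rim n 92 z [0.0922 0.0992 0.102 ] mean [ 0.5894 -0.0705] rect [591.5 -73.8] [59.3 23.2] 27.9 circ 30.3
sqlid flange n 1663 z [0.1186 0.1218 0.1248] mean [ 0.5007 -0.3474] rect [ 501.3 -349.2] [100.  101.3] 23.4 circ 65.9
sqlid wood n 1777 z [0.1187 0.1221 0.1493] mean [ 0.5011 -0.3479] rect [ 501.6 -349.8] [ 99.8 100.1] 23.5 circ 65.9
sqlid knob n 163 z [0.1442 0.1506 0.1545] mean [ 0.5006 -0.3474] rect [ 500.8 -348.8] [30.  29.6] 29.7 circ 16.2
sqlid can rim n 84 z [0.0909 0.0977 0.1023] mean [ 0.4817 -0.3024] rect [ 482.4 -303.3] [66.5 11.6] 22.8 circ 33.2
mug n 350 z [0.0634 0.0826 0.0912] mean [0.4071 0.1452] rect [405.8 142.9] [102.   82.7] 7.5 circ 55.2
salt n 179 z [0.0632 0.0851 0.0903] mean [ 0.7523 -0.0987] rect [ 756.1 -100.2] [32.8 33.6] 60.3 circ 17.7
tin n 1077 z [0.0786 0.0934 0.1014] mean [ 0.7502 -0.0058] rect [754.1  -6.2] [85.5 84.2] 0.9 circ 43.5
```

View pics/crop1.png

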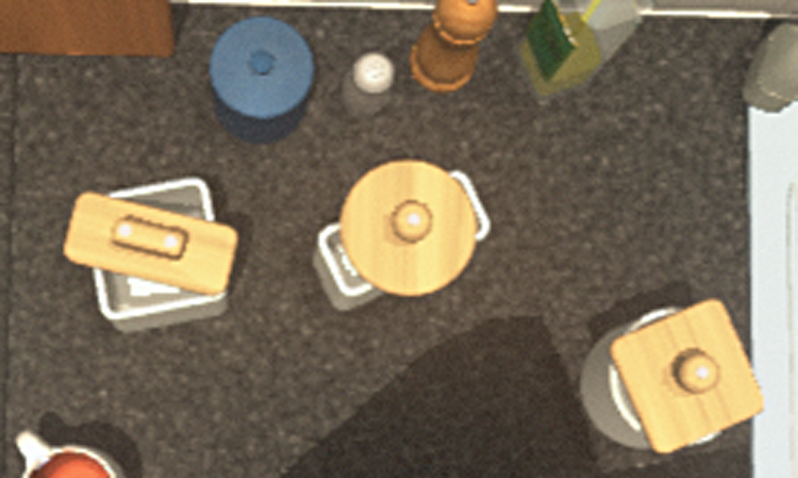

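The close crop shows the three wooden lids, and their knob heights (0.15 m) and flange sizes match the text. I'll start with the oblong lid: grip it across its x, at closing line -12.5°, which is +53.5° from the current yaw.

```bash
python3 -m crank '[{"tx":0.04,"ty":0.09,"yaw":0.0075},{"tx":0.08,"ty":0.18,"yaw":0.015},{"tx":0.12,"ty":0.27,"yaw":0.022},{"tx":0.16,"ty":0.36,"yaw":0.03},{"tx":0.2,"ty":0.45,"yaw":0.037},{"tx":0.24,"ty":0.54,"yaw":0.045},{"tx":0.28,"ty":0.63,"yaw":0.052},{"tx":0.32,"ty":0.72,"yaw":0.06},{"tx":0.36,"ty":0.81,"yaw":0.067},{"tx":0.394,"ty":0.9,"yaw":0.0744}]' 1 40
python3 -m crank '[{"tx":0.04,"ty":0.09,"yaw":0.0075},{"tx":0.08,"ty":0.18,"yaw":0.015},{"tx":0.12,"ty":0.27,"yaw":0.022},{"tx":0.16,"ty":0.36,"yaw":0.03},{"tx":0.2,"ty":0.45,"yaw":0.037},{"tx":0.24,"ty":0.54,"yaw":0.045},{"tx":0.28,"ty":0.63,"yaw":0.052},{"tx":0.32,"ty":0.72,"yaw":0.06},{"tx":0.36,"ty":0.81,"yaw":0.067},{"tx":0.394,"ty":0.9,"yaw":0.0744}]'
python3 -c "
from h import *
s=robot.observe();print(s['qpos'],s['tcp_rot'])"
```

```text
[-1.18629125e+00  3.78876044e-01  1.73421223e+00 -3.54401781e-06
  1.02850884e+00 -3.33248012e-02] [-1.93144388e-06  9.78256341e-01  2.07399447e-01 -1.88415125e-06]validation failed for argument at $[0]...
validation failed for argument at $[0]...
```

```bash
python3 -m crank '[{"tx":0.04,"ty":0.09,"tz":0,"yaw":0.0075},{"tx":0.08,"ty":0.18,"tz":0,"yaw":0.015},{"tx":0.12,"ty":0.27,"tz":0,"yaw":0.022},{"tx":0.16,"ty":0.36,"tz":0,"yaw":0.03},{"tx":0.2,"ty":0.45,"tz":0,"yaw":0.037},{"tx":0.24,"ty":0.54,"tz":0,"yaw":0.045},{"tx":0.28,"ty":0.63,"tz":0,"yaw":0.052},{"tx":0.32,"ty":0.72,"tz":0,"yaw":0.06},{"tx":0.36,"ty":0.81,"tz":0,"yaw":0.067},{"tx":0.394,"ty":0.9,"tz":0,"yaw":0.0744}]' 1 40
python3 -c "
from h import *
s=robot.observe();print(s['t'],s['eef_pos'],s['qpos'],s['tcp_rot'])"
```

```text
t: 1.83
eef_pos: [0.3636, -0.4581, 0.222]
tcp_rot: [0.0, 0.947, 0.321, 0.0]
wrist_force: [-0.0, 1.2, 0.8]
opening: 0.0913
finger_force: 0.0
1.8333 [ 0.36356562 -0.45813693  0.22202738] [-9.39845605e-01  1.99761638e-01  1.97103655e+00  3.00084367e-05
  9.70561386e-01 -2.29524462e-02] [1.07488176e-04 9.47028479e-01 3.21149570e-01 4.66991409e-05]
```

```bash
python3 -m crank '[{"tx":0.04,"ty":0.09,"tz":0,"yaw":0.0075},{"tx":0.08,"ty":0.18,"tz":0,"yaw":0.015},{"tx":0.12,"ty":0.27,"tz":0,"yaw":0.022},{"tx":0.16,"ty":0.36,"tz":0,"yaw":0.03},{"tx":0.2,"ty":0.45,"tz":0,"yaw":0.037},{"tx":0.24,"ty":0.54,"tz":0,"yaw":0.045},{"tx":0.28,"ty":0.63,"tz":0,"yaw":0.052},{"tx":0.32,"ty":0.72,"tz":0,"yaw":0.06},{"tx":0.36,"ty":0.81,"tz":0,"yaw":0.067},{"tx":0.394,"ty":0.9,"tz":0,"yaw":0.0744}]'
python3 -m crank '[{"tx":0.04,"ty":0.09,"tz":0,"yaw":0.0075},{"tx":0.08,"ty":0.18,"tz":0,"yaw":0.015},{"tx":0.12,"ty":0.27,"tz":0,"yaw":0.022},{"tx":0.16,"ty":0.36,"tz":0,"yaw":0.03},{"tx":0.2,"ty":0.45,"tz":0,"yaw":0.037},{"tx":0.24,"ty":0.54,"tz":0,"yaw":0.045},{"tx":0.28,"ty":0.63,"tz":0,"yaw":0.052},{"tx":0.32,"ty":0.72,"tz":0,"yaw":0.06},{"tx":0.36,"ty":0.81,"tz":0,"yaw":0.067},{"tx":0.394,"ty":0.9,"tz":0,"yaw":0.0744}]'
python3 -m crank '[{"tx":0.05,"ty":0.11,"tz":0,"yaw":0.01},{"tx":0.1,"ty":0.22,"tz":0,"yaw":0.02},{"tx":0.15,"ty":0.33,"tz":0,"yaw":0.03},{"tx":0.2,"ty":0.44,"tz":0,"yaw":0.04},{"tx":0.25,"ty":0.55,"tz":0,"yaw":0.05},{"tx":0.3,"ty":0.66,"tz":0,"yaw":0.06},{"tx":0.35,"ty":0.77,"tz":0,"yaw":0.07},{"tx":0.39,"ty":0.86,"tz":0,"yaw":0.0737},{"tx":0.39,"ty":0.89,"tz":0,"yaw":0.0737},{"tx":0.39,"ty":0.89,"tz":0,"yaw":0.0737}]'
```

```text
t: 2.67
eef_pos: [0.442, -0.2781, 0.2221]
tcp_rot: [0.0, 0.903, 0.429, 0.0]
wrist_force: [-0.1, -0.0, 0.5]
opening: 0.0907
finger_force: 0.0
t: 3.5
eef_pos: [0.5206, -0.0981, 0.2221]
tcp_rot: [0.0, 0.847, 0.532, 0.0]
wrist_force: [0.9, 0.3, -0.1]
opening: 0.0912
finger_force: 0.0
t: 4.33
eef_pos: [0.598, 0.0798, 0.2219]
tcp_rot: [-0.0, 0.78, 0.626, -0.0]
wrist_force: [-0.1, 0.0, 0.6]
opening: 0.0913
finger_force: 0.0
```

```bash
python3 -m crank '[{"tx":0.005,"ty":0,"tz":-0.06,"yaw":0},{"tx":0.005,"ty":0,"tz":-0.12,"yaw":0},{"tx":0.005,"ty":0,"tz":-0.18,"yaw":0},{"tx":0.005,"ty":0,"tz":-0.24,"yaw":0},{"tx":0.005,"ty":0,"tz":-0.3,"yaw":0},{"tx":0.005,"ty":0,"tz":-0.36,"yaw":0},{"tx":0.005,"ty":0,"tz":-0.41,"yaw":0},{"tx":0.005,"ty":0,"tz":-0.44,"yaw":0},{"tx":0.005,"ty":0,"tz":-0.44,"yaw":0},{"tx":0.005,"ty":0,"tz":-0.44,"yaw":0}]'
python3 -m crank '[{"tx":0,"ty":0,"tz":0,"yaw":0},{"tx":0,"ty":0,"tz":0,"yaw":0},{"tx":0,"ty":0,"tz":0,"yaw":0},{"tx":0,"ty":0,"tz":0,"yaw":0},{"tx":0,"ty":0,"tz":0,"yaw":0},{"tx":0,"ty":0,"tz":0,"yaw":0},{"tx":0,"ty":0,"tz":0,"yaw":0},{"tx":0,"ty":0,"tz":0,"yaw":0},{"tx":0,"ty":0,"tz":0,"yaw":0},{"tx":0,"ty":0,"tz":0,"yaw":0}]' 0 40
```

```text
t: 5.17
eef_pos: [0.5994, 0.0782, 0.1338]
tcp_rot: [-0.0, 0.781, 0.625, -0.0]
wrist_force: [-0.7, 0.7, 0.6]
opening: 0.0913
finger_force: 0.0
t: 6.0
eef_pos: [0.5994, 0.0782, 0.1339]
tcp_rot: [0.0, 0.781, 0.625, -0.0]
wrist_force: [0.3, -0.3, 0.0]
opening: 0.0276
finger_force: 0.0
```

```bash
python3 -m crank '[{"tx":0,"ty":0,"tz":0,"yaw":0},{"tx":0,"ty":0,"tz":0,"yaw":0},{"tx":0,"ty":0,"tz":0,"yaw":0},{"tx":0,"ty":0,"tz":0.02,"yaw":0},{"tx":0,"ty":0,"tz":0.05,"yaw":0},{"tx":0,"ty":0,"tz":0.1,"yaw":0},{"tx":0,"ty":0,"tz":0.15,"yaw":0},{"tx":0,"ty":0,"tz":0.2,"yaw":0},{"tx":0,"ty":0,"tz":0.25,"yaw":0},{"tx":0,"ty":0,"tz":0.3,"yaw":0}]'
python3 -m crank '[{"tx":-0.04,"ty":-0.03,"tz":0,"yaw":0},{"tx":-0.11,"ty":-0.1,"tz":0,"yaw":0},{"tx":-0.2,"ty":-0.18,"tz":0,"yaw":0},{"tx":-0.29,"ty":-0.27,"tz":0,"yaw":0},{"tx":-0.38,"ty":-0.36,"tz":0,"yaw":0},{"tx":-0.47,"ty":-0.44,"tz":0,"yaw":0},{"tx":-0.56,"ty":-0.53,"tz":0,"yaw":0},{"tx":-0.65,"ty":-0.61,"tz":0,"yaw":0},{"tx":-0.72,"ty":-0.67,"tz":0,"yaw":0},{"tx":-0.75,"ty":-0.69,"tz":0,"yaw":0}]'
```

```text
t: 6.83
eef_pos: [0.5996, 0.0782, 0.1954]
tcp_rot: [0.0, 0.781, 0.625, 0.0]
wrist_force: [-0.5, -0.0, -1.6]
opening: 0.0199
finger_force: 40.0
t: 7.67
eef_pos: [0.447, -0.0609, 0.1936]
tcp_rot: [-0.0, 0.781, 0.625, -0.0]
wrist_force: [-0.4, 0.4, -1.6]
opening: 0.0197
finger_force: 40.0
```

```bash
python3 -m crank '[{"tx":0,"ty":0,"tz":-0.05,"yaw":0},{"tx":0,"ty":0,"tz":-0.15,"yaw":0},{"tx":0,"ty":0,"tz":-0.27,"yaw":0},{"tx":0,"ty":0,"tz":-0.39,"yaw":0},{"tx":0,"ty":0,"tz":-0.51,"yaw":0},{"tx":0,"ty":0,"tz":-0.62,"yaw":0},{"tx":0,"ty":0,"tz":-0.7,"yaw":0},{"tx":0,"ty":0,"tz":-0.75,"yaw":0},{"tx":0,"ty":0,"tz":-0.78,"yaw":0},{"tx":0,"ty":0,"tz":-0.79,"yaw":0}]'
python3 -m crank '[{"tx":0,"ty":0,"tz":-0.005,"yaw":0},{"tx":0,"ty":0,"tz":-0.005,"yaw":0},{"tx":0,"ty":0,"tz":-0.005,"yaw":0},{"tx":0,"ty":0,"tz":-0.005,"yaw":0},{"tx":0,"ty":0,"tz":-0.005,"yaw":0},{"tx":0,"ty":0,"tz":-0.005,"yaw":0},{"tx":0,"ty":0,"tz":0.05,"yaw":0},{"tx":0,"ty":0,"tz":0.15,"yaw":0},{"tx":0,"ty":0,"tz":0.25,"yaw":0},{"tx":0,"ty":0,"tz":0.35,"yaw":0}]' 0.7
```

```text
t: 8.5
eef_pos: [0.4493, -0.0595, 0.035]
tcp_rot: [-0.0, 0.78, 0.625, -0.0]
wrist_force: [0.4, 0.6, -1.1]
opening: 0.0198
finger_force: 40.0
t: 9.33
eef_pos: [0.4493, -0.0598, 0.1075]
tcp_rot: [-0.0, 0.781, 0.625, -0.0]
wrist_force: [-0.0, -0.4, 0.5]
opening: 0.0637
finger_force: 0.0
```

```bash
python3 -m crank '[{"tx":0,"ty":0,"tz":0.15,"yaw":0},{"tx":0,"ty":-0.02,"tz":0.3,"yaw":0},{"tx":0.01,"ty":-0.1,"tz":0.45,"yaw":0},{"tx":0.03,"ty":-0.2,"tz":0.55,"yaw":0},{"tx":0.05,"ty":-0.3,"tz":0.57,"yaw":0},{"tx":0.07,"ty":-0.4,"tz":0.57,"yaw":0},{"tx":0.09,"ty":-0.5,"tz":0.57,"yaw":0},{"tx":0.11,"ty":-0.6,"tz":0.57,"yaw":0},{"tx":0.13,"ty":-0.7,"tz":0.57,"yaw":0},{"tx":0.15,"ty":-0.8,"tz":0.57,"yaw":0}]'
python3 -m crank '[{"tx":0.02,"ty":-0.1,"tz":0,"yaw":0},{"tx":0.04,"ty":-0.2,"tz":0,"yaw":0},{"tx":0.06,"ty":-0.3,"tz":0,"yaw":0},{"tx":0.08,"ty":-0.4,"tz":0,"yaw":0},{"tx":0.1,"ty":-0.5,"tz":0,"yaw":0},{"tx":0.11,"ty":-0.58,"tz":0,"yaw":0},{"tx":0.11,"ty":-0.63,"tz":0,"yaw":0},{"tx":0.11,"ty":-0.643,"tz":0,"yaw":0},{"tx":0.11,"ty":-0.643,"tz":0,"yaw":0},{"tx":0.11,"ty":-0.643,"tz":0,"yaw":0}]'
cat > fit.py <<'E'
import sys
from h import *
from scipy.optimize import least_squares
from scipy.ndimage import median_filter
im,d=robot.get_image("top"); name=sys.argv[1]; cv2.imwrite(f"pics/{name}.png",im)
C=cloud("top",d); Z=C[...,2]
# rim band points of an open canister near (cx,cy); fit the mid-wall outline
def rim(kind,cx,cy,a0):
    m=(np.hypot(C[...,0]-cx,C[...,1]-cy)<.085)&(Z>.0955)&(Z<.1045)&(d>0)
    P=C[m]; 
    def sd(p,P):
        c,s=np.cos(p[2]),np.sin(p[2]); q=(P[:,:2]-p[:2])@np.array([[c,-s],[s,c]])
        if kind=="round": return np.hypot(*q.T)-.0535
        h=np.array([.0485,.0485]) if kind=="square" else np.array([.0275,.0645])
        r=.010; e=np.abs(q)-h+r
        return np.hypot(*np.maximum(e,0).T)+np.minimum(e.max(1),0)-r
    f=least_squares(lambda p:sd(p,P),[cx,cy,a0],loss="soft_l1",f_scale=.002)
    print(kind,"n",len(P),"z",P[:,2].mean().round(4),"xy",f.x[:2].round(4),"yaw",np.degrees(f.x[2]).round(2),"rms mm",1000*np.sqrt(np.mean(f.fun**2)).round(5))
def flange(n,cx,cy,z):
    m=(np.hypot(C[...,0]-cx,C[...,1]-cy)<.08)&(abs(Z-z)<.006)&(d>0)
    k,l,s,_=cv2.connectedComponentsWithStats(m.astype(np.uint8)); P=C[l==1+np.argmax(s[1:,4])]
    c,wh,a=cv2.minAreaRect((P[:,:2]*1000).astype(np.float32))
    print(n,"z",P[:,2].mean().round(4),"rect",np.round(c,1),np.round(wh,1),round(a,1))
E
cat > a.py <<'E'
from fit import *
rim("square",.598,.08,np.radians(-10)); rim("oblong",.61,-.12,np.radians(17)); flange("oblid parked",.45,-.06,.022); flange("sq",.501,-.3485,.122); flange("ro",.617,-.125,.122)
E
python3 a.py v2
```

```text
t: 10.17
eef_pos: [0.4793, -0.2208, 0.2209]
tcp_rot: [0.0, 0.781, 0.625, 0.0]
wrist_force: [0.3, 0.7, 0.1]
opening: 0.0637
finger_force: 0.0
t: 11.0
eef_pos: [0.5011, -0.3478, 0.2199]
tcp_rot: [-0.0, 0.781, 0.625, -0.0]
wrist_force: [0.1, 0.3, 1.1]
opening: 0.0635
finger_force: 0.0
square n 344 z 0.099 xy [0.5993 0.0784] yaw 11.86 rms mm 1.52
oblong n 146 z 0.0991 xy [ 0.6159 -0.1239] yaw 25.8 rms mm 1.55
oblid parked z 0.0216 rect [451.  -58.1] [131.7  57.9] 77.5
sq z 0.1217 rect [ 501.2 -349.2] [100.1 100.2] 23.4
ro z 0.1217 rect [ 617.1 -125.4] [108.8 108.1] 0.4
```

View pics/v2.png

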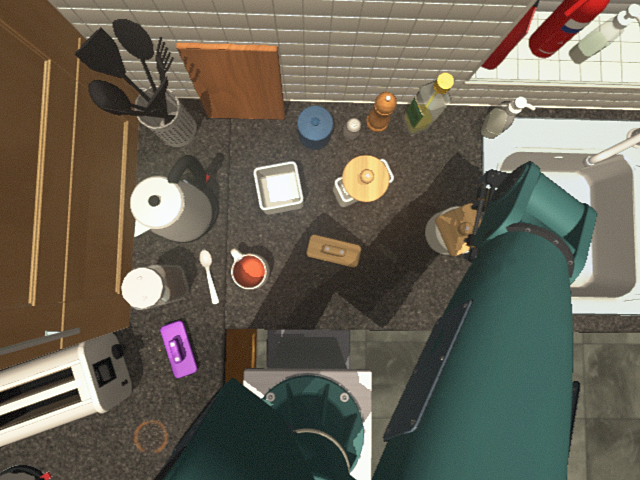

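The oblong lid is parked at (334,250) and the square canister stands open at (278,187). Next I'll check the fitted yaw with an overlay.

```bash
cat > ov.py <<'E'
from fit import *
def overlay(im,out,win,items):
    a,b,e,f=win; k=6; g=cv2.resize(im[b:f,a:e],None,fx=k,fy=k,interpolation=cv2.INTER_CUBIC)
    for x,y,z,yaw,hx,hy in items:
        t=np.radians(yaw); s=np.array([[1,1],[1,-1],[-1,-1],[-1,1]])*[hx,hy]
        X=np.c_[s@np.array([[np.cos(t),np.sin(t)],[-np.sin(t),np.cos(t)]])+[x,y],np.full(4,z)]
        u,v=proj("top",X); cv2.polylines(g,[np.int32(np.c_[(u-a+.5)*k,(v-b+.5)*k])],True,(0,0,255),1)
    cv2.imwrite(out,g)
E
python3 - v3 <<'E'
from ov import *
m=(np.hypot(C[...,0]-.599,C[...,1]-.0785)<.085)&(Z>.09)&(Z<.11)
print(cv2.minAreaRect((C[m][:,:2]*1000).astype(np.float32)))
for a in (-10,0,8,15): rim("square",.5993,.0784,np.radians(a))
for a in (10,20,30): rim("oblong",.6159,-.1239,np.radians(a))
overlay(im,"pics/ov1.png",(245,140,375,215),[(.5993,.0784,.1,11.86,.051,.051),(.5993,.0784,.1,11.86,.046,.046),(.6159,-.1239,.1,25.8,.03,.067)])
E
```

```text
((599.6725463867188, 78.5750503540039), (102.745849609375, 101.81497192382812), 11.820019721984863)
square n 343 z 0.0992 xy [0.5993 0.0784] yaw 12.01 rms mm 1.52
square n 343 z 0.0992 xy [0.5993 0.0784] yaw 12.01 rms mm 1.52
square n 343 z 0.0992 xy [0.5993 0.0784] yaw 12.01 rms mm 1.52
square n 343 z 0.0992 xy [0.5993 0.0784] yaw 12.01 rms mm 1.52
oblong n 145 z 0.0993 xy [ 0.616  -0.1238] yaw 25.77 rms mm 1.63
oblong n 145 z 0.0993 xy [ 0.616  -0.1238] yaw 25.77 rms mm 1.63
oblong n 145 z 0.0993 xy [ 0.616  -0.1238] yaw 25.77 rms mm 1.63
```

View pics/ov1.png

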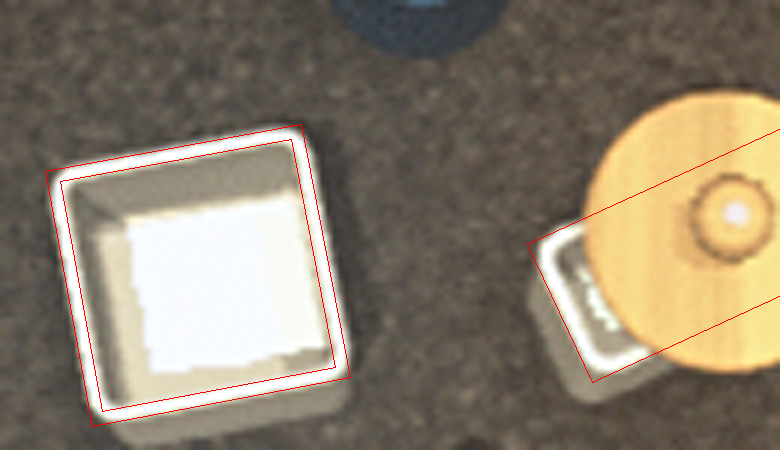

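The overlay lines fit both rims. The square canister is at (599.5, 78.5) mm with yaw 11.9°. Grasping the square lid now.

```bash
python3 -m crank '[{"tx":0,"ty":-0.01,"tz":-0.06,"yaw":0},{"tx":0,"ty":-0.01,"tz":-0.12,"yaw":0},{"tx":0,"ty":-0.01,"tz":-0.18,"yaw":0},{"tx":0,"ty":-0.01,"tz":-0.24,"yaw":0},{"tx":0,"ty":-0.01,"tz":-0.3,"yaw":0},{"tx":0,"ty":-0.01,"tz":-0.36,"yaw":0},{"tx":0,"ty":-0.01,"tz":-0.4,"yaw":0},{"tx":0,"ty":-0.01,"tz":-0.43,"yaw":0},{"tx":0,"ty":-0.01,"tz":-0.43,"yaw":0},{"tx":0,"ty":-0.01,"tz":-0.43,"yaw":0}]'
```

```text
t: 11.93
eef_pos: [0.5015, -0.3505, 0.1338]
tcp_rot: [-0.0, 0.781, 0.625, -0.0]
wrist_force: [0.8, -0.1, 0.5]
opening: 0.064
finger_force: 0.0
```

```bash
python3 -m crank '[{"tx":-0.001,"ty":0.006,"tz":0,"yaw":0},{"tx":-0.001,"ty":0.006,"tz":0,"yaw":0},{"tx":-0.001,"ty":0.006,"tz":0,"yaw":0},{"tx":-0.001,"ty":0.006,"tz":0,"yaw":0},{"tx":-0.001,"ty":0.006,"tz":0,"yaw":0},{"tx":-0.001,"ty":0.006,"tz":0,"yaw":0},{"tx":-0.001,"ty":0.006,"tz":0,"yaw":0},{"tx":-0.001,"ty":0.006,"tz":0,"yaw":0},{"tx":-0.001,"ty":0.006,"tz":0,"yaw":0},{"tx":-0.001,"ty":0.006,"tz":0,"yaw":0}]' 0 40
python3 -m crank '[{"tx":0,"ty":0,"tz":0.01,"yaw":0},{"tx":0,"ty":0,"tz":0.04,"yaw":0},{"tx":0,"ty":0,"tz":0.08,"yaw":0},{"tx":0,"ty":0,"tz":0.12,"yaw":0},{"tx":0,"ty":0,"tz":0.17,"yaw":0},{"tx":0,"ty":0,"tz":0.22,"yaw":0},{"tx":0,"ty":0,"tz":0.27,"yaw":0},{"tx":0,"ty":0,"tz":0.32,"yaw":0},{"tx":0,"ty":0,"tz":0.35,"yaw":0},{"tx":0,"ty":0,"tz":0.36,"yaw":0}]'
python3 - v4 <<'E'
from fit import *
flange("sq held",.501,-.349,.122+.072)
rim("round",.478,-.33,0)
E
```

```text
t: 12.77
eef_pos: [0.5014, -0.3493, 0.1342]
tcp_rot: [0.0, 0.781, 0.625, 0.0]
wrist_force: [-1.3, 1.5, 5.1]
opening: 0.0298
finger_force: 40.0
t: 13.6
eef_pos: [0.5017, -0.3495, 0.2075]
tcp_rot: [0.001, 0.781, 0.625, 0.0]
wrist_force: [-0.4, 0.3, -1.1]
opening: 0.0301
finger_force: 40.0
sq held z 0.1948 rect [ 497.6 -334.1] [97.3 67.9] 22.3
round n 161 z 0.0993 xy [ 0.5024 -0.3485] yaw -3.61 rms mm 1.58
```

```bash
python3 -m crank '[{"tx":0.01,"ty":0.03,"tz":0,"yaw":-0.005},{"tx":0.02,"ty":0.09,"tz":0,"yaw":-0.01},{"tx":0.04,"ty":0.18,"tz":0,"yaw":-0.015},{"tx":0.06,"ty":0.28,"tz":0,"yaw":-0.02},{"tx":0.09,"ty":0.39,"tz":0,"yaw":-0.025},{"tx":0.11,"ty":0.5,"tz":0,"yaw":-0.03},{"tx":0.13,"ty":0.61,"tz":0,"yaw":-0.035},{"tx":0.16,"ty":0.72,"tz":0,"yaw":-0.04},{"tx":0.18,"ty":0.83,"tz":0,"yaw":-0.045},{"tx":0.2,"ty":0.94,"tz":0,"yaw":-0.05}]'
python3 -m crank '[{"tx":0.02,"ty":0.11,"tz":0,"yaw":-0.005},{"tx":0.05,"ty":0.22,"tz":0,"yaw":-0.01},{"tx":0.08,"ty":0.33,"tz":0,"yaw":-0.0142},{"tx":0.1,"ty":0.44,"tz":0,"yaw":-0.0142},{"tx":0.13,"ty":0.55,"tz":0,"yaw":-0.0142},{"tx":0.15,"ty":0.66,"tz":0,"yaw":-0.0142},{"tx":0.18,"ty":0.76,"tz":0,"yaw":-0.0142},{"tx":0.2,"ty":0.84,"tz":0,"yaw":-0.0142},{"tx":0.22,"ty":0.91,"tz":0,"yaw":-0.0142},{"tx":0.23,"ty":0.96,"tz":0,"yaw":-0.0142}]'
python3 -m crank '[{"tx":0.02,"ty":0.05,"tz":0,"yaw":0},{"tx":0.03,"ty":0.1,"tz":0,"yaw":0},{"tx":0.04,"ty":0.14,"tz":0,"yaw":0},{"tx":0.05,"ty":0.18,"tz":0,"yaw":0},{"tx":0.06,"ty":0.21,"tz":0,"yaw":0},{"tx":0.06,"ty":0.23,"tz":0,"yaw":0},{"tx":0.06,"ty":0.24,"tz":0,"yaw":0},{"tx":0.06,"ty":0.24,"tz":0,"yaw":0},{"tx":0.06,"ty":0.24,"tz":0,"yaw":0},{"tx":0.06,"ty":0.24,"tz":0,"yaw":0}]'
```

```text
t: 14.48
eef_pos: [0.5411, -0.16, 0.2054]
tcp_rot: [-0.0, 0.827, 0.562, -0.0]
wrist_force: [0.4, -0.4, -1.4]
opening: 0.0303
finger_force: 40.0
t: 15.32
eef_pos: [0.5874, 0.032, 0.2056]
tcp_rot: [-0.0, 0.839, 0.544, -0.0]
wrist_force: [0.8, 0.6, -0.9]
opening: 0.0304
finger_force: 40.0
t: 16.15
eef_pos: [0.5991, 0.0785, 0.2059]
tcp_rot: [0.0, 0.84, 0.543, -0.0]
wrist_force: [0.5, 0.3, -1.5]
opening: 0.0298
finger_force: 40.0
```

```bash
python3 -m crank '[{"tx":0.002,"ty":0,"tz":-0.06,"yaw":0},{"tx":0.002,"ty":0,"tz":-0.12,"yaw":0},{"tx":0.002,"ty":0,"tz":-0.18,"yaw":0},{"tx":0.002,"ty":0,"tz":-0.24,"yaw":0},{"tx":0.002,"ty":0,"tz":-0.28,"yaw":0},{"tx":0.002,"ty":0,"tz":-0.31,"yaw":0},{"tx":0.002,"ty":0,"tz":-0.34,"yaw":0},{"tx":0.002,"ty":0,"tz":-0.36,"yaw":0},{"tx":0.002,"ty":0,"tz":-0.38,"yaw":0},{"tx":0.002,"ty":0,"tz":-0.4,"yaw":0}]'
```

```text
t: 16.98
eef_pos: [0.5998, 0.0788, 0.1258]
tcp_rot: [0.0, 0.84, 0.543, 0.0]
wrist_force: [0.1, 0.3, -0.9]
opening: 0.0301
finger_force: 40.0
```

```bash
python3 -m crank '[{"tx":-0.001,"ty":-0.001,"tz":-0.004,"yaw":0},{"tx":-0.001,"ty":-0.001,"tz":-0.008,"yaw":0},{"tx":-0.001,"ty":-0.001,"tz":-0.012,"yaw":0},{"tx":-0.001,"ty":-0.001,"tz":-0.016,"yaw":0},{"tx":-0.001,"ty":-0.001,"tz":-0.02,"yaw":0},{"tx":-0.001,"ty":-0.001,"tz":-0.024,"yaw":0},{"tx":-0.001,"ty":-0.001,"tz":-0.028,"yaw":0},{"tx":-0.001,"ty":-0.001,"tz":-0.031,"yaw":0},{"tx":-0.001,"ty":-0.001,"tz":-0.031,"yaw":0},{"tx":-0.001,"ty":-0.001,"tz":-0.031,"yaw":0}]'
```

```text
t: 17.82
eef_pos: [0.5995, 0.0786, 0.1202]
tcp_rot: [0.0, 0.839, 0.543, 0.0]
wrist_force: [-2.2, -0.4, 6.3]
opening: 0.03
finger_force: 40.0
```

Light contact right at the home height. Releasing and going on to the round lid.

```bash
python3 -m crank '[{"tx":0,"ty":0,"tz":0,"yaw":0},{"tx":0,"ty":0,"tz":0,"yaw":0},{"tx":0,"ty":0,"tz":0,"yaw":0},{"tx":0,"ty":0,"tz":0,"yaw":0},{"tx":0,"ty":0,"tz":0,"yaw":0},{"tx":0,"ty":0,"tz":0.03,"yaw":0},{"tx":0,"ty":0,"tz":0.1,"yaw":0},{"tx":0,"ty":0,"tz":0.2,"yaw":0},{"tx":0,"ty":0,"tz":0.32,"yaw":0},{"tx":0,"ty":0,"tz":0.44,"yaw":0}]' 0.7
python3 -m crank '[{"tx":0.01,"ty":-0.1,"tz":0.05,"yaw":0},{"tx":0.02,"ty":-0.2,"tz":0.06,"yaw":0},{"tx":0.03,"ty":-0.3,"tz":0.06,"yaw":0},{"tx":0.04,"ty":-0.4,"tz":0.06,"yaw":0},{"tx":0.05,"ty":-0.5,"tz":0.06,"yaw":0},{"tx":0.06,"ty":-0.61,"tz":0.06,"yaw":0},{"tx":0.07,"ty":-0.72,"tz":0.06,"yaw":0},{"tx":0.08,"ty":-0.82,"tz":0.06,"yaw":0},{"tx":0.087,"ty":-0.92,"tz":0.06,"yaw":0},{"tx":0.087,"ty":-0.98,"tz":0.06,"yaw":0}]'
python3 -m crank '[{"tx":0,"ty":-0.03,"tz":-0.03,"yaw":0},{"tx":0,"ty":-0.04,"tz":-0.08,"yaw":0},{"tx":0,"ty":-0.04,"tz":-0.14,"yaw":0},{"tx":0,"ty":-0.04,"tz":-0.2,"yaw":0},{"tx":0,"ty":-0.04,"tz":-0.26,"yaw":0},{"tx":0,"ty":-0.04,"tz":-0.32,"yaw":0},{"tx":0,"ty":-0.04,"tz":-0.36,"yaw":0},{"tx":0,"ty":-0.04,"tz":-0.4,"yaw":0},{"tx":0,"ty":-0.04,"tz":-0.42,"yaw":0},{"tx":0,"ty":-0.04,"tz":-0.425,"yaw":0}]'
python3 - v5 <<'E'
from fit import *
rim("round",.478,-.33,0); flange("sq",.5995,.0785,.108)
E
```

```text
t: 18.65
eef_pos: [0.5994, 0.0786, 0.2098]
tcp_rot: [0.0, 0.84, 0.543, 0.0]
wrist_force: [0.7, -0.3, 1.1]
opening: 0.064
finger_force: 0.0
t: 19.48
eef_pos: [0.6172, -0.1191, 0.2211]
tcp_rot: [0.001, 0.84, 0.543, 0.0]
wrist_force: [-0.1, -0.6, 0.3]
opening: 0.0637
finger_force: 0.0
t: 20.32
eef_pos: [0.6166, -0.1253, 0.1338]
tcp_rot: [-0.0, 0.839, 0.543, -0.0]
wrist_force: [-0.1, -0.5, 0.0]
opening: 0.0643
finger_force: 0.0
round n 316 z 0.0995 xy [ 0.5021 -0.3483] yaw 5.26 rms mm 1.57
sq z 0.1076 rect [599.6  78.4] [101.  100.9] 11.5
```

View pics/v5.png

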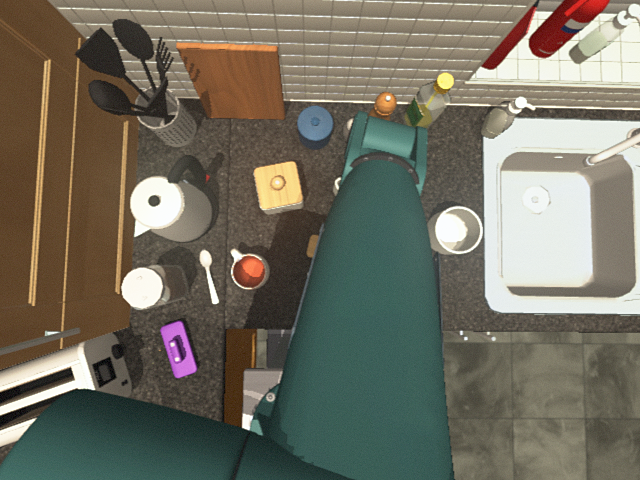

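Square lid is home at (278,187): flange top 107.6 mm, where home is 108. The round canister is open at (455,230), fitted at (502.1, -348.3) mm. Now the round lid.

```bash
python3 -m crank '[{"tx":0,"ty":0,"tz":0,"yaw":0},{"tx":0,"ty":0,"tz":0,"yaw":0},{"tx":0,"ty":0,"tz":0,"yaw":0},{"tx":0,"ty":0,"tz":0,"yaw":0},{"tx":0,"ty":0,"tz":0,"yaw":0},{"tx":0,"ty":0,"tz":0,"yaw":0},{"tx":0,"ty":0,"tz":0,"yaw":0},{"tx":0,"ty":0,"tz":0,"yaw":0},{"tx":0,"ty":0,"tz":0,"yaw":0},{"tx":0,"ty":0,"tz":0,"yaw":0}]' 0 40
python3 -m crank '[{"tx":0,"ty":0,"tz":0.01,"yaw":0},{"tx":0,"ty":0,"tz":0.04,"yaw":0},{"tx":0,"ty":0,"tz":0.08,"yaw":0},{"tx":0,"ty":0,"tz":0.13,"yaw":0},{"tx":0,"ty":0,"tz":0.18,"yaw":0},{"tx":0,"ty":0,"tz":0.23,"yaw":0},{"tx":0,"ty":0,"tz":0.28,"yaw":0},{"tx":-0.02,"ty":-0.04,"tz":0.33,"yaw":0},{"tx":-0.05,"ty":-0.1,"tz":0.36,"yaw":0},{"tx":-0.1,"ty":-0.19,"tz":0.36,"yaw":0}]'
python3 -m crank '[{"tx":-0.05,"ty":-0.1,"tz":0,"yaw":0},{"tx":-0.1,"ty":-0.2,"tz":0,"yaw":0},{"tx":-0.16,"ty":-0.31,"tz":0,"yaw":0},{"tx":-0.22,"ty":-0.43,"tz":0,"yaw":0},{"tx":-0.28,"ty":-0.55,"tz":0,"yaw":0},{"tx":-0.34,"ty":-0.67,"tz":0,"yaw":0},{"tx":-0.4,"ty":-0.78,"tz":0,"yaw":0},{"tx":-0.44,"ty":-0.86,"tz":0,"yaw":0},{"tx":-0.465,"ty":-0.91,"tz":0,"yaw":0},{"tx":-0.473,"ty":-0.925,"tz":0,"yaw":0}]'
python3 -m crank '[{"tx":0,"ty":0,"tz":0,"yaw":0},{"tx":0,"ty":0,"tz":0,"yaw":0},{"tx":0,"ty":0,"tz":-0.03,"yaw":0},{"tx":0,"ty":0,"tz":-0.07,"yaw":0},{"tx":0,"ty":0,"tz":-0.12,"yaw":0},{"tx":0,"ty":0,"tz":-0.17,"yaw":0},{"tx":0,"ty":0,"tz":-0.21,"yaw":0},{"tx":0,"ty":0,"tz":-0.24,"yaw":0},{"tx":0,"ty":0,"tz":-0.25,"yaw":0},{"tx":0,"ty":0,"tz":-0.25,"yaw":0}]'
```

```text
t: 21.2
eef_pos: [0.6169, -0.1254, 0.135]
tcp_rot: [0.0, 0.84, 0.543, 0.0]
wrist_force: [-1.8, -0.5, 5.8]
opening: 0.0297
finger_force: 40.0
t: 22.03
eef_pos: [0.5973, -0.1641, 0.2087]
tcp_rot: [0.001, 0.839, 0.544, 0.001]
wrist_force: [0.5, -0.4, -2.0]
opening: 0.0299
finger_force: 40.0
t: 22.87
eef_pos: [0.501, -0.3502, 0.207]
tcp_rot: [0.0, 0.84, 0.543, -0.0]
wrist_force: [0.5, -1.0, -1.6]
opening: 0.0298
finger_force: 40.0
t: 23.7
eef_pos: [0.502, -0.3482, 0.1559]
tcp_rot: [-0.001, 0.839, 0.543, -0.0]
wrist_force: [-0.3, 1.0, -1.9]
opening: 0.0301
finger_force: 40.0
```

```bash
python3 -m crank '[{"tx":0,"ty":0,"tz":-0.03,"yaw":0},{"tx":0,"ty":0,"tz":-0.06,"yaw":0},{"tx":0,"ty":0,"tz":-0.08,"yaw":0},{"tx":0,"ty":0,"tz":-0.1,"yaw":0},{"tx":0,"ty":0,"tz":-0.115,"yaw":0},{"tx":0,"ty":0,"tz":-0.125,"yaw":0},{"tx":0,"ty":0,"tz":-0.135,"yaw":0},{"tx":0,"ty":0,"tz":-0.14,"yaw":0},{"tx":0,"ty":0,"tz":-0.145,"yaw":0},{"tx":0,"ty":0,"tz":-0.15,"yaw":0}]'
python3 -m crank '[{"tx":0,"ty":0,"tz":-0.004,"yaw":0},{"tx":0,"ty":0,"tz":-0.008,"yaw":0},{"tx":0,"ty":0,"tz":-0.012,"yaw":0},{"tx":0,"ty":0,"tz":-0.015,"yaw":0},{"tx":0,"ty":0,"tz":-0.018,"yaw":0},{"tx":0,"ty":0,"tz":-0.021,"yaw":0},{"tx":0,"ty":0,"tz":-0.024,"yaw":0},{"tx":0,"ty":0,"tz":-0.027,"yaw":0},{"tx":0,"ty":0,"tz":-0.027,"yaw":0},{"tx":0,"ty":0,"tz":-0.027,"yaw":0}]'
```

```text
t: 24.53
eef_pos: [0.5023, -0.3485, 0.1268]
tcp_rot: [0.0, 0.84, 0.543, 0.0]
wrist_force: [0.2, 0.4, -1.9]
opening: 0.0298
finger_force: 40.0
t: 25.37
eef_pos: [0.5022, -0.3484, 0.1213]
tcp_rot: [-0.0, 0.84, 0.543, -0.0]
wrist_force: [0.3, 0.7, -0.6]
opening: 0.0301
finger_force: 40.0
```

```bash
python3 -m crank '[{"tx":0,"ty":0,"tz":-0.003,"yaw":0},{"tx":0,"ty":0,"tz":-0.006,"yaw":0},{"tx":0,"ty":0,"tz":-0.006,"yaw":0},{"tx":0,"ty":0,"tz":-0.006,"yaw":0},{"tx":0,"ty":0,"tz":-0.006,"yaw":0},{"tx":0,"ty":0,"tz":-0.006,"yaw":0},{"tx":0,"ty":0,"tz":-0.006,"yaw":0},{"tx":0,"ty":0,"tz":-0.006,"yaw":0},{"tx":0,"ty":0,"tz":-0.006,"yaw":0},{"tx":0,"ty":0,"tz":-0.006,"yaw":0}]'
python3 -m crank '[{"tx":0,"ty":0,"tz":0,"yaw":0},{"tx":0,"ty":0,"tz":0,"yaw":0},{"tx":0,"ty":0,"tz":0,"yaw":0},{"tx":0,"ty":0,"tz":0,"yaw":0},{"tx":0,"ty":0,"tz":0,"yaw":0},{"tx":0,"ty":0,"tz":0.03,"yaw":0},{"tx":0,"ty":0,"tz":0.1,"yaw":0},{"tx":0,"ty":0,"tz":0.2,"yaw":0},{"tx":0,"ty":0,"tz":0.32,"yaw":0},{"tx":0,"ty":0,"tz":0.44,"yaw":0}]' 0.7
python3 - v6 <<'E'
from ov import *
rim("oblong",.616,-.124,np.radians(25)); flange("oblid",.451,-.058,.022)
flange("round home?",.502,-.348,.108); flange("sq",.5995,.0785,.108)
overlay(im,"pics/ov2.png",(300,145,430,220),[(.616,-.1238,.1,25.8,.03,.067)])
E
```

```text
t: 26.2
eef_pos: [0.5023, -0.3485, 0.1209]
tcp_rot: [0.0, 0.84, 0.543, -0.0]
wrist_force: [-4.5, 3.4, 10.9]
opening: 0.0297
finger_force: 40.0
t: 27.03
eef_pos: [0.5022, -0.3484, 0.2102]
tcp_rot: [0.0, 0.839, 0.543, 0.0]
wrist_force: [0.3, -0.5, -0.5]
opening: 0.0641
finger_force: 0.0
oblong n 323 z 0.0993 xy [ 0.6159 -0.1237] yaw 25.67 rms mm 1.6
oblid z 0.0214 rect [451.  -58.2] [132.   57.9] 77.4
round home? z 0.1077 rect [ 510.4 -331.1] [ 73.9 109.2] 64.7
sq z 0.1075 rect [599.5  78.3] [100.2 100.7] 12.0
```

View pics/ov2.png

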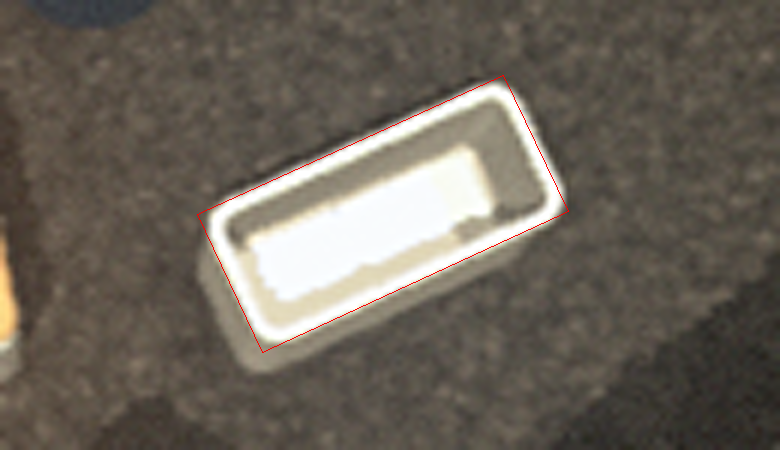

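Round lid flange is at 107.7 mm, so it is home. The oblong canister, between (333,180) and (394,180), fits at (615.9, -123.8) mm with yaw 25.7°. Now fetching the parked oblong lid.

```bash
python3 -m crank '[{"tx":-0.01,"ty":0.08,"tz":0,"yaw":0.006},{"tx":-0.03,"ty":0.16,"tz":0,"yaw":0.013},{"tx":-0.05,"ty":0.25,"tz":0,"yaw":0.02},{"tx":-0.07,"ty":0.35,"tz":0,"yaw":0.026},{"tx":-0.09,"ty":0.45,"tz":0,"yaw":0.033},{"tx":-0.11,"ty":0.55,"tz":0,"yaw":0.04},{"tx":-0.13,"ty":0.65,"tz":0,"yaw":0.046},{"tx":-0.15,"ty":0.75,"tz":0,"yaw":0.053},{"tx":-0.17,"ty":0.85,"tz":0,"yaw":0.06},{"tx":-0.19,"ty":0.95,"tz":0,"yaw":0.065}]'
python3 -m crank '[{"tx":-0.02,"ty":0.1,"tz":0,"yaw":0},{"tx":-0.04,"ty":0.2,"tz":0,"yaw":0},{"tx":-0.06,"ty":0.3,"tz":0,"yaw":0},{"tx":-0.07,"ty":0.4,"tz":-0.05,"yaw":0},{"tx":-0.0745,"ty":0.46,"tz":-0.13,"yaw":0},{"tx":-0.0745,"ty":0.49,"tz":-0.22,"yaw":0},{"tx":-0.0745,"ty":0.5015,"tz":-0.32,"yaw":0},{"tx":-0.0745,"ty":0.5015,"tz":-0.42,"yaw":0},{"tx":-0.0745,"ty":0.5015,"tz":-0.52,"yaw":0},{"tx":-0.0745,"ty":0.5015,"tz":-0.6,"yaw":0}]'
python3 -m crank '[{"tx":0,"ty":0,"tz":-0.06,"yaw":0},{"tx":0,"ty":0,"tz":-0.12,"yaw":0},{"tx":0,"ty":0,"tz":-0.17,"yaw":0},{"tx":0,"ty":0,"tz":-0.21,"yaw":0},{"tx":0,"ty":0,"tz":-0.24,"yaw":0},{"tx":0,"ty":0,"tz":-0.26,"yaw":0},{"tx":0,"ty":0,"tz":-0.27,"yaw":0},{"tx":0,"ty":0,"tz":-0.275,"yaw":0},{"tx":0,"ty":0,"tz":-0.275,"yaw":0},{"tx":0,"ty":0,"tz":-0.275,"yaw":0}]'
```

```text
t: 27.92
eef_pos: [0.4629, -0.1564, 0.2077]
tcp_rot: [-0.001, 0.779, 0.627, -0.0]
wrist_force: [1.2, 0.1, 0.3]
opening: 0.0637
finger_force: 0.0
t: 28.75
eef_pos: [0.4477, -0.0571, 0.0867]
tcp_rot: [-0.001, 0.779, 0.627, -0.001]
wrist_force: [0.3, 0.2, -0.4]
opening: 0.0637
finger_force: 0.0
t: 29.58
eef_pos: [0.4495, -0.0582, 0.0334]
tcp_rot: [0.0, 0.78, 0.626, 0.0]
wrist_force: [0.4, 0.1, 0.4]
opening: 0.064
finger_force: 0.0
```

```bash
python3 -m crank '[{"tx":0,"ty":0,"tz":0.003,"yaw":0},{"tx":0,"ty":0,"tz":0.003,"yaw":0},{"tx":0,"ty":0,"tz":0.003,"yaw":0},{"tx":0,"ty":0,"tz":0.003,"yaw":0},{"tx":0,"ty":0,"tz":0.003,"yaw":0},{"tx":0,"ty":0,"tz":0.003,"yaw":0},{"tx":0,"ty":0,"tz":0.003,"yaw":0},{"tx":0,"ty":0,"tz":0.003,"yaw":0},{"tx":0,"ty":0,"tz":0.003,"yaw":0},{"tx":0,"ty":0,"tz":0.003,"yaw":0}]' 0 40
python3 -m crank '[{"tx":0,"ty":0,"tz":0.02,"yaw":0},{"tx":0,"ty":0,"tz":0.06,"yaw":0},{"tx":0,"ty":0,"tz":0.13,"yaw":0},{"tx":0,"ty":0,"tz":0.22,"yaw":0.01},{"tx":0,"ty":0,"tz":0.32,"yaw":0.025},{"tx":0,"ty":0,"tz":0.43,"yaw":0.045},{"tx":0,"ty":0,"tz":0.54,"yaw":0.065},{"tx":0,"ty":0,"tz":0.65,"yaw":0.085},{"tx":0,"ty":0,"tz":0.76,"yaw":0.105},{"tx":0.02,"ty":-0.01,"tz":0.83,"yaw":0.125}]'
python3 -m crank '[{"tx":0.07,"ty":-0.03,"tz":0.02,"yaw":0.02},{"tx":0.15,"ty":-0.06,"tz":0.02,"yaw":0.04},{"tx":0.24,"ty":-0.1,"tz":0.02,"yaw":0.055},{"tx":0.34,"ty":-0.14,"tz":0.02,"yaw":0.07},{"tx":0.44,"ty":-0.18,"tz":0.02,"yaw":0.08},{"tx":0.54,"ty":-0.22,"tz":0.02,"yaw":0.0875},{"tx":0.64,"ty":-0.26,"tz":0.02,"yaw":0.0875},{"tx":0.72,"ty":-0.29,"tz":0.02,"yaw":0.0875},{"tx":0.78,"ty":-0.31,"tz":0.02,"yaw":0.0875},{"tx":0.812,"ty":-0.318,"tz":0.02,"yaw":0.0875}]'
python3 -m crank '[{"tx":0,"ty":0,"tz":0,"yaw":0},{"tx":0,"ty":0,"tz":0,"yaw":0},{"tx":0,"ty":0,"tz":-0.03,"yaw":0},{"tx":0,"ty":0,"tz":-0.07,"yaw":0},{"tx":0,"ty":0,"tz":-0.11,"yaw":0},{"tx":0,"ty":0,"tz":-0.15,"yaw":0},{"tx":0,"ty":0,"tz":-0.18,"yaw":0},{"tx":0,"ty":0,"tz":-0.2,"yaw":0},{"tx":0,"ty":0,"tz":-0.2,"yaw":0},{"tx":0,"ty":0,"tz":-0.2,"yaw":0}]'
python3 -c "
from h import *
s=robot.observe();q=s['tcp_rot'];print(s['eef_pos'],np.degrees(2*np.arctan2(q[2],q[1]))-90)"
```

```text
t: 30.42
eef_pos: [0.4493, -0.0581, 0.0337]
tcp_rot: [0.0, 0.78, 0.626, 0.0]
wrist_force: [1.1, -0.5, -0.1]
opening: 0.0197
finger_force: 40.0
t: 31.25
eef_pos: [0.4532, -0.06, 0.2024]
tcp_rot: [0.001, 0.641, 0.767, 0.0]
wrist_force: [0.4, -0.3, -1.3]
opening: 0.0199
finger_force: 40.0
t: 32.08
eef_pos: [0.6167, -0.1242, 0.2043]
tcp_rot: [0.0, 0.532, 0.847, 0.0]
wrist_force: [-0.2, 0.5, -2.6]
opening: 0.0199
finger_force: 40.0
t: 32.92
eef_pos: [0.6157, -0.1237, 0.1635]
tcp_rot: [-0.0, 0.532, 0.847, -0.0]
wrist_force: [-0.0, -0.0, -2.2]
opening: 0.0198
finger_force: 40.0
[ 0.61566723 -0.12367798  0.16349347] 25.77545208479856
```

```bash
python3 -m crank '[{"tx":0.001,"ty":0,"tz":-0.04,"yaw":0},{"tx":0.001,"ty":0,"tz":-0.08,"yaw":0},{"tx":0.001,"ty":0,"tz":-0.11,"yaw":0},{"tx":0.001,"ty":0,"tz":-0.13,"yaw":0},{"tx":0.001,"ty":0,"tz":-0.145,"yaw":0},{"tx":0.001,"ty":0,"tz":-0.155,"yaw":0},{"tx":0.001,"ty":0,"tz":-0.165,"yaw":0},{"tx":0.001,"ty":0,"tz":-0.173,"yaw":0},{"tx":0.001,"ty":0,"tz":-0.18,"yaw":0},{"tx":0.001,"ty":0,"tz":-0.187,"yaw":0}]'
python3 -m crank '[{"tx":0,"ty":0,"tz":-0.004,"yaw":0},{"tx":0,"ty":0,"tz":-0.008,"yaw":0},{"tx":0,"ty":0,"tz":-0.012,"yaw":0},{"tx":0,"ty":0,"tz":-0.016,"yaw":0},{"tx":0,"ty":0,"tz":-0.019,"yaw":0},{"tx":0,"ty":0,"tz":-0.022,"yaw":0},{"tx":0,"ty":0,"tz":-0.025,"yaw":0},{"tx":0,"ty":0,"tz":-0.028,"yaw":0},{"tx":0,"ty":0,"tz":-0.028,"yaw":0},{"tx":0,"ty":0,"tz":-0.028,"yaw":0}]'
```

```text
t: 33.75
eef_pos: [0.616, -0.1238, 0.1264]
tcp_rot: [0.0, 0.532, 0.847, 0.0]
wrist_force: [-0.3, 0.4, -1.3]
opening: 0.0197
finger_force: 40.0
t: 34.58
eef_pos: [0.6159, -0.1237, 0.1207]
tcp_rot: [-0.0, 0.532, 0.847, -0.0]
wrist_force: [0.3, -1.7, -0.8]
opening: 0.02
finger_force: 40.0
```

Nearly seated, with no resistance. A last millimetre down, then release, rise, and swing out to the right for the final look.

```bash
python3 -m crank '[{"tx":0,"ty":0,"tz":-0.003,"yaw":0},{"tx":0,"ty":0,"tz":-0.006,"yaw":0},{"tx":0,"ty":0,"tz":-0.006,"yaw":0},{"tx":0,"ty":0,"tz":-0.006,"yaw":0},{"tx":0,"ty":0,"tz":-0.006,"yaw":0},{"tx":0,"ty":0,"tz":-0.006,"yaw":0},{"tx":0,"ty":0,"tz":-0.006,"yaw":0},{"tx":0,"ty":0,"tz":-0.006,"yaw":0},{"tx":0,"ty":0,"tz":-0.006,"yaw":0},{"tx":0,"ty":0,"tz":-0.006,"yaw":0}]'
python3 -m crank '[{"tx":0,"ty":0,"tz":0,"yaw":0},{"tx":0,"ty":0,"tz":0,"yaw":0},{"tx":0,"ty":0,"tz":0,"yaw":0},{"tx":0,"ty":0,"tz":0,"yaw":0},{"tx":0,"ty":0,"tz":0,"yaw":0},{"tx":0,"ty":0,"tz":0.03,"yaw":0},{"tx":0,"ty":0,"tz":0.1,"yaw":0},{"tx":0,"ty":0,"tz":0.2,"yaw":0},{"tx":0,"ty":0,"tz":0.32,"yaw":0},{"tx":0,"ty":0,"tz":0.45,"yaw":0}]' 0.7
python3 -m crank '[{"tx":-0.04,"ty":-0.08,"tz":0.05,"yaw":0},{"tx":-0.08,"ty":-0.16,"tz":0.1,"yaw":0},{"tx":-0.12,"ty":-0.25,"tz":0.1,"yaw":0},{"tx":-0.16,"ty":-0.35,"tz":0.1,"yaw":0},{"tx":-0.2,"ty":-0.45,"tz":0.1,"yaw":0},{"tx":-0.24,"ty":-0.56,"tz":0.1,"yaw":0},{"tx":-0.28,"ty":-0.67,"tz":0.1,"yaw":0},{"tx":-0.32,"ty":-0.78,"tz":0.1,"yaw":0},{"tx":-0.36,"ty":-0.89,"tz":0.1,"yaw":0},{"tx":-0.4,"ty":-1,"tz":0.1,"yaw":0}]'
python3 -m crank '[{"tx":-0.04,"ty":-0.1,"tz":0,"yaw":0},{"tx":-0.08,"ty":-0.2,"tz":0,"yaw":0},{"tx":-0.12,"ty":-0.3,"tz":0,"yaw":0},{"tx":-0.16,"ty":-0.4,"tz":0,"yaw":0},{"tx":-0.2,"ty":-0.5,"tz":0,"yaw":0},{"tx":-0.24,"ty":-0.6,"tz":0,"yaw":0},{"tx":-0.28,"ty":-0.7,"tz":0,"yaw":0},{"tx":-0.32,"ty":-0.8,"tz":0,"yaw":0},{"tx":-0.36,"ty":-0.9,"tz":0,"yaw":0},{"tx":-0.4,"ty":-1,"tz":0,"yaw":0}]'
python3 -m crank '[{"tx":-0.04,"ty":-0.1,"tz":0,"yaw":0},{"tx":-0.08,"ty":-0.2,"tz":0,"yaw":0},{"tx":-0.12,"ty":-0.3,"tz":0,"yaw":0},{"tx":-0.16,"ty":-0.4,"tz":0,"yaw":0},{"tx":-0.2,"ty":-0.5,"tz":0,"yaw":0},{"tx":-0.22,"ty":-0.55,"tz":0,"yaw":0},{"tx":-0.22,"ty":-0.55,"tz":0,"yaw":0},{"tx":-0.22,"ty":-0.55,"tz":0,"yaw":0},{"tx":-0.22,"ty":-0.55,"tz":0,"yaw":0},{"tx":-0.22,"ty":-0.55,"tz":0,"yaw":0}]'
python3 - v7 <<'E'
from fit import *
flange("ob",.616,-.124,.108);flange("ro",.502,-.348,.108);flange("sq",.5995,.0785,.108)
v,u=np.mgrid[:480,:640]
for n,(cx,cy) in dict(ob=(.616,-.124),ro=(.502,-.348),sq=(.5995,.0785)).items():
    m=(np.hypot(C[...,0]-cx,C[...,1]-cy)<.08)&(abs(Z-.108)<.006); P=C[m]
    print(n,"tilt mm/m",1000*np.linalg.lstsq(np.c_[P[:,:2]-P[:,:2].mean(0),np.ones(len(P))],P[:,2],rcond=None)[0][:2])
for n,(a,b,e,f) in dict(mug=(225,243,275,294),salt=(342,114,361,142),tin=(295,104,335,150)).items():
    print(n,C[(u>a)&(u<e)&(v>b)&(v<f)&(Z>.06)].mean(0).round(4))
E
```

```text
t: 35.42
eef_pos: [0.616, -0.1237, 0.1197]
tcp_rot: [0.0, 0.532, 0.847, 0.0]
wrist_force: [-1.3, 0.6, 5.8]
opening: 0.0197
finger_force: 40.0
t: 36.25
eef_pos: [0.6157, -0.1236, 0.2113]
tcp_rot: [-0.0, 0.532, 0.847, -0.0]
wrist_force: [0.2, 0.3, -0.3]
opening: 0.0639
finger_force: 0.0
t: 37.08
eef_pos: [0.5356, -0.3248, 0.2311]
tcp_rot: [0.001, 0.532, 0.847, -0.0]
wrist_force: [0.6, -0.2, -0.2]
opening: 0.0636
finger_force: 0.0
t: 37.92
eef_pos: [0.4555, -0.5248, 0.2311]
tcp_rot: [0.001, 0.532, 0.847, -0.0]
wrist_force: [-0.5, 0.4, 1.4]
opening: 0.0637
finger_force: 0.0
t: 38.75
eef_pos: [0.4125, -0.6327, 0.2298]
tcp_rot: [-0.0, 0.531, 0.847, 0.0]
wrist_force: [-0.7, -0.5, 0.3]
opening: 0.0639
finger_force: 0.0
ob z 0.1076 rect [ 617.6 -124.2] [ 60.7 133. ] 24.6
ro z 0.1078 rect [ 503.  -347.3] [108.7 108.7] 59.5
sq z 0.1075 rect [599.3  77.9] [101.5 100.1] 12.3
ob tilt mm/m [-0.20284909 -3.5039302 ]
ro tilt mm/m [ 2.66674038 -3.55840481]
sq tilt mm/m [ 0.24930205 -4.26868242]
mug [0.4071 0.1389 0.131 ]
salt [ 0.7486 -0.0975  0.0942]
tin [ 0.7481 -0.0057  0.0984]
```

View pics/v7.png

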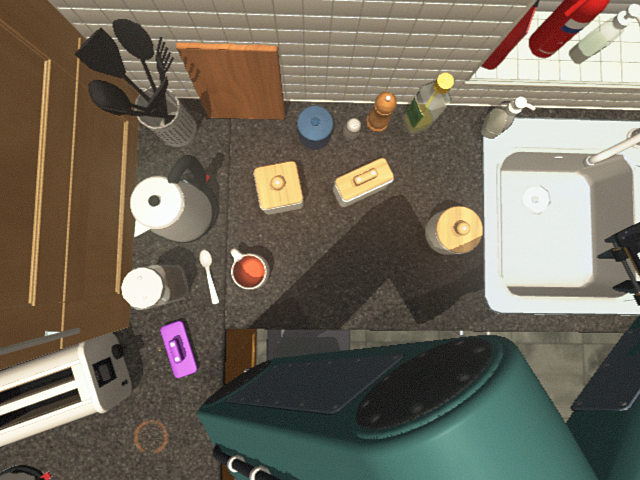

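All three lids are home: square at (278,187), oblong at (363,182), round at (455,230). Their flange tops are at 107.5–107.8 mm and flat, the bystanders haven't moved, and the arm is clear.

```bash
python3 -c "
from workcell import robot
print(robot.hand_in())"
```

```text
the job is handed in; nothing more can be done
None
```

The job is handed in: the round, square and oblong canisters each wear their own lid, flange flat on the rim, done in about 39 s, with the canisters, mug, salt shaker and tea tin left where they stood.

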